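# Shim the rocking portion scale

## Task

The portion scale on the steel bench rocks because one foot, the red-collared one, is too short. Push the blue wedge shim along the bench, thin end first, under that foot until it carries the foot and the scale stands level and can rock no more. Only push the shim, never lift it off the bench; do not push or lean on the scale, and leave the other things where they are.

Things in the scene. Friction and masses are not known exactly. Their poses are not given: they have to be found in the camera images.
- scale: White portion scale, 236 (x) x 256 (y) mm, 83 mm high, display strip at +y 103 mm. Origin: bench height, under its centre. Feet at x +-103, y +-113 mm; it cannot slide but rocks across the (+x,+y)-(-x,-y) diagonal. Short foot, red collar, at (+103,-113), a red dot on the housing above. Housing underside 32 mm up, open beneath beside that foot: bring the shim in from the -y side, roughly along +y.
- rock (a joint): Lean of the scale towards its short foot (rad): 0 = level, a hard stop on the opposite foot; 0.0526 = full lean, as it starts and to which it falls back unless the short foot is carried. That foot bears down with about 4.5 N; shoving the shim under it takes about 3 to 8 N and stiffens sharply at level.
- low_foot (a point): Lowest point of the short foot, a black rubber dome of 14 mm radius with a red collar, 15 mm inside the housing's edges. 4 mm above the bench when leaning, 12 mm when level.
- wedge: Blue plastic wedge shim, thick end banded yellow, 90 (x) x 45 (y) mm, flat below, 50-80 g. Origin: centre of its underside, +x to the thin end. 2.5 mm high at the thin end (x +45), rising evenly to 20.5 mm at the upright back face (x -45): level when the foot is about over its origin. Friction holds it. Starts on the scale's -y side, thin end 50 to 90 mm from the short foot and roughly facing it.
- bowl: White bowl, 150 mm across, 65 mm high; origin under its centre. Leave alone.
- shaker: Orange seasoning shaker with steel cap, 48 mm across, 85 mm high; origin under its centre. Leave alone.
- beaker: Steel cup, 66 mm across, 80 mm high; origin under its centre. Leave alone.
- weight: Brass check weight with a knob, 44 mm across, 66 mm high; origin under its centre. Leave alone.
- spatula: Spatula with black handle and steel blade lying on the bench along its x axis, about 280 mm long. Leave alone.
- brush: Green-handled brush lying on the bench along its x axis, about 200 mm long. Leave alone.
Mind the look-alikes: they are no part of the job. Several things look just like the wedge: the one meant starts farthest from the robot's base.

How it is judged:
By the outcome, as a careful person would: the job done as asked, in the order asked, and still so for the second after the job is handed in, with the robot touching nothing.
It also fails if it takes over 45 s, if anything falls off the work surface, if the arm or the gripper's body presses on something with over 40 N, if the wrist force passes 120 N, or if a joint passes its speed limit or range.

## Robot

A 6-joint arm with a two-finger parallel gripper is mounted at the origin on the work surface. World frame = base frame: x ahead of the robot, y to its left, z up, the work surface at z = 0. Lengths are in m, angles in rad, forces in N, time in s.
With the tool pointing down it reaches from about 0.325 to 0.75 m from the base axis. Payload 7.6 kg.
Tool frame: the origin (TCP) lies at the very end of the fingers, on their centre line; the grasp point (between the pads) lies 19 mm behind it; z points along the fingers, y is the direction in which the jaws open and shut (so a half turn about z gives the same grasp; the last joint's range is limited). The gripper opens to 85 mm and grips with 20 to 120 N. Pads are 22 mm wide; open, the fingers measure 114 mm over their backs; the gripper's body (76 mm by 85 mm) begins 54 mm behind the grasp point. The pads swing forward as they close: fully open they stand 13 mm farther back than shut.
Start: joints at [-1.417, 0.052, 1.401, -0, 1.689, -0.07], TCP at [0.117, -0.512, 0.231] pointing down, gripper open.
Joint ranges: [-2.9, 2.9], [-0.91, 2.17], [0.12, 2.37], [-1.06, 4.2], [0.26, 2.73], [-2.93, 2.93]. Speed limits (rad/s): [2.57, 2.57, 3.01, 3.14, 3.14, 3.14].

## Interface

Orientations are given as a rotation vector (axis times angle).
In Python, from rig import status, read_camera, calibration, workorder gives the robot as it stands.
- The arm moves only by the tool drive_tool, never from a script. Its argument "rows" is text: rows parted by semicolons, each of 7 numbers parted by spaces: the turn, a rotation vector about the tool's x, y, z in degrees, then the shift along the tool's x, y, z in mm, then the closure, from 0 (fully open) to 1 (shut). In form: rx ry rz dx dy dz jaw; .... A call has exactly 8 rows; each row shifts and turns the commanded pose from where the row before left it, along the tool's axes as they then stand; what a row does not reach is not made up. A row lasts 1/8 s, in which the tool goes at most 62.5 mm and 10.7 degrees, less where a joint would pass 70% of its speed; a pose out of reach is approached as far as the arm can. A call is refused whole if a number of a shift passes 62.5 or a number of a turn 10.7, either way. A call with a gripper value outside its range is refused whole. The fingers move at their own pace and stop on an object; "force" is the grip in N (left out, the last holds). Time passes only in rows, so rows that do not move let the fingers close, or fill a call up. It gives the time, the measured TCP pose, the force and the opening at its end, in the units of the state.
- status.get_state(): the state, without advancing time (a new reading comes with each control period).
- read_camera(name): name is "side" or "top"; returns the picture (384x512x3 uint8, red, green, blue); there is no depth.
- calibration(name): a dict with "fx", "fy", "cx", "cy" (pixels), "R" (3x3) and "t" (3): a world point X has camera coordinates R X + t. Camera axes: x right, y down, z forward; pixel columns grow to the right and rows downward; lengths in m; the calibration is good to about 2 mm. A picture is of the moment at which its call begins. calibration takes no time and is no camera call.
- workorder.close_job(): hands the job in, once; it reports no verdict.
The state is a dict: "clock": time; "joint_pos": joint angles; "qvel": joint speeds; "joint_efforts": joint torques, N m; "position": TCP position; "ee_rot": TCP orientation; "wrist_force": force on the tool from outside, world axes, zero at the start; "wrist_torque": the same for the moment, N m; "opening": finger opening in m.
Only numpy, scipy, OpenCV 4.12 (cv2) and the standard library are available. Lean on these libraries where they do the work, as an engineer would, in place of code of your own. Each camera call takes 0.05 s, during which the arm holds its last target. There are 200 camera calls.

## Working session

There is one attempt and no reset: what is moved stays moved. The work goes in short steps, Python scripts to look and compute and a tool call to move; the robot and the scene stay as the last step left them, time stands still between calls to the robot, and variables do not carry over. Pictures are saved under pics/ and viewed, about 8 in all and at most 12, crops included, and the job is handed in when it is done.

Besides the shell and the picture viewer there is one more tool, called after "Call:" as name(argument=value, ...), one argument or row to a line, values as JSON. drive_tool: Moves the arm, as the interface text tells. Its arguments: {"type":"object","properties":{"rows":{"type":"string"},"force":{"type":"number"}},"required":["rows"]}

```bash
mkdir -p pics; ls
python3 - <<'E'
from rig import status, read_camera, calibration
import cv2, numpy as np
s=status.get_state(); print({k:np.round(v,3).tolist() for k,v in s.items()})
for n in("top","side"):
    c=calibration(n); R=np.array(c["R"]);print(n,c["fx"],c["cx"],c["cy"],"cam pos",-R.T@np.array(c["t"]),R.round(2).tolist())
    cv2.imwrite(f"pics/{n}0.png",cv2.resize(read_camera(n)[:,:,::-1],(800,600),interpolation=cv2.INTER_CUBIC))
E
```

```text
pics
{'clock': 0.0, 'joint_pos': [-1.417, 0.053, 1.402, 0.0, 1.689, -0.07], 'qvel': [-0.0, 0.001, 0.0, -0.002, 0.002, 0.001], 'joint_efforts': [0.0, -38.166, -36.019, -0.0, 0.006, -0.0], 'position': [0.116, -0.512, 0.23], 'ee_rot': [-3.12, -0.351, 0.0], 'wrist_force': [-0.057, -0.805, -0.155], 'wrist_torque': [-0.026, -0.05, 0.003], 'opening': 0.086}
top 458.36550930884744 251.63807132117716 202.6924594368897 cam pos [ 0.36443082 -0.05831995  1.27030898] [[0.02, -1.0, 0.0], [-1.0, -0.02, -0.06], [0.06, -0.0, -1.0]]
side 421.03829776667817 256.0085989500763 195.02400842324238 cam pos [0.09736906 1.0486999  0.71431081] [[-0.95, -0.3, -0.02], [-0.13, 0.47, -0.87], [0.27, -0.83, -0.49]]
```

View pics/top0.png

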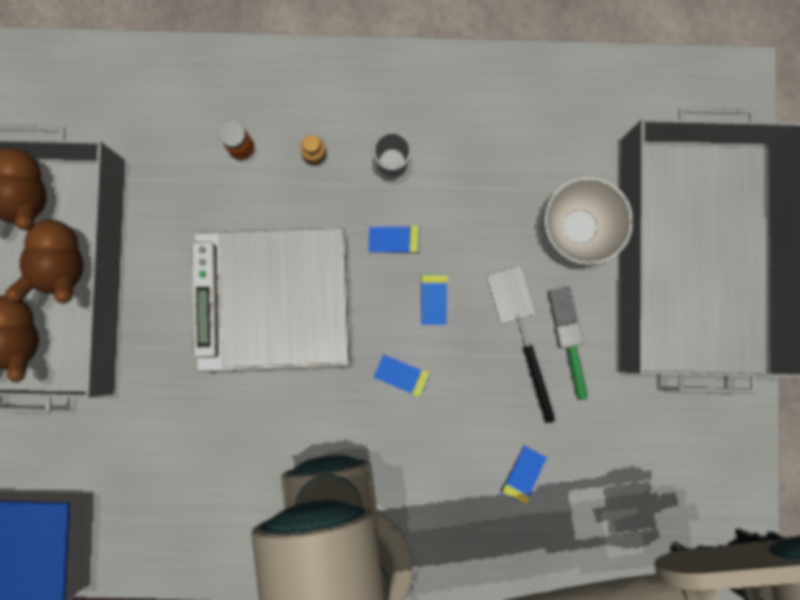

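View pics/side0.png

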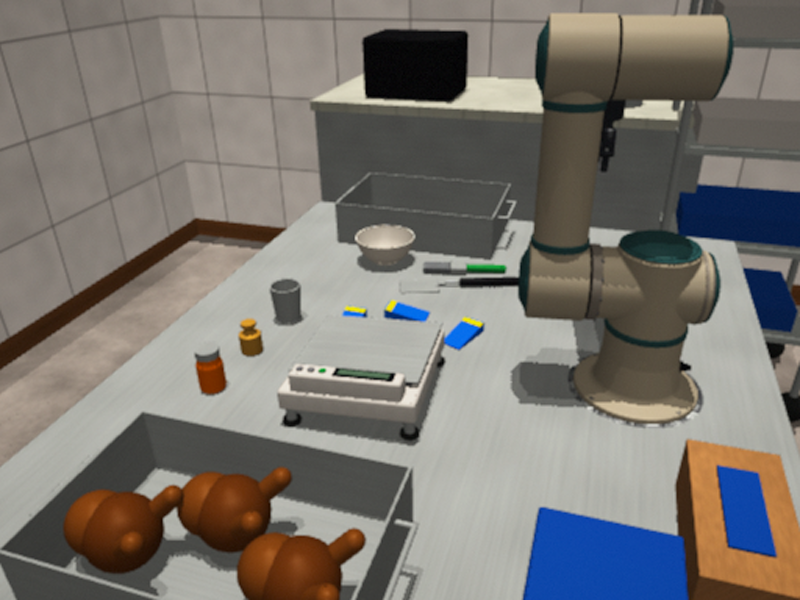

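Run:
```python
import cv2
im=cv2.imread("pics/top0.png"); im=cv2.resize(im,(512,384),interpolation=cv2.INTER_AREA)
from rig import read_camera
im=read_camera("top")[:,:,::-1]; cv2.imwrite("pics/raw1.png",im)
x0,y0=190,125  # crop 100x75 x8
cv2.imwrite("pics/crop1.png",cv2.resize(im[y0:y0+75,x0:x0+100],None,fx=8,fy=8,interpolation=cv2.INTER_CUBIC))
```

```text
(no output)
```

View pics/crop1.png

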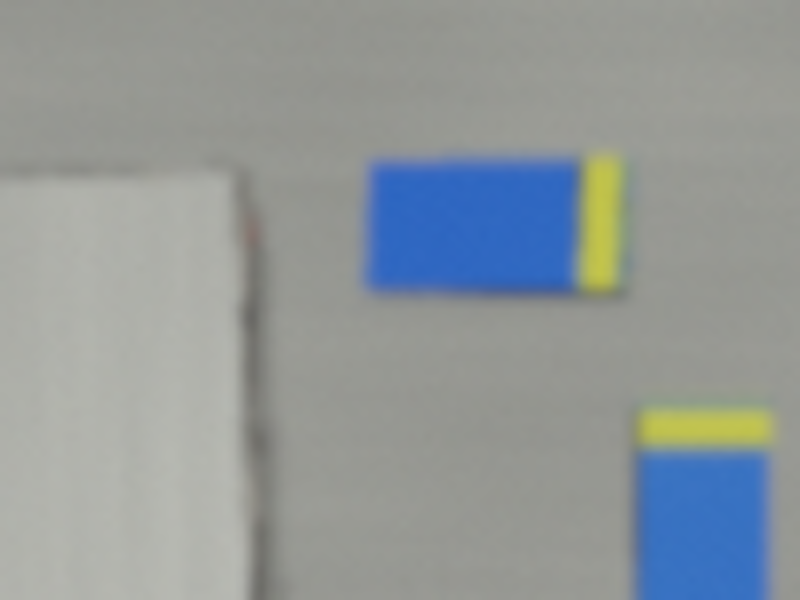

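```bash
cat > h.py <<'E'
import numpy as np
from rig import calibration
def world(n,u,v,z):
    c=calibration(n);R=np.array(c["R"]);t=np.array(c["t"]);o=-R.T@t
    d=R.T@np.array([(u-c["cx"])/c["fx"],(v-c["cy"])/c["fy"],1]);return o+d*(z-o[2])/d[2]
def pix(n,X):
    c=calibration(n);p=np.array(c["R"])@np.array(X)+c["t"];return c["fx"]*p[0]/p[2]+c["cx"],c["fy"]*p[1]/p[2]+c["cy"]
E
python3 - <<'E'
from h import *
cr=lambda u,v:(190+(u+.5)/8-.5,125+(v+.5)/8-.5)
for u,v,z in((368,160,.0025),(366,292,.0025),(624,155,.0205),(622,292,.0205),(238,172,.075),(238,172,.06),(252,232,.045),(252,232,.02)): print(u,v,z,world("top",*cr(u,v),z).round(4))
f=lambda u,v:((u+.5)/1.5625-.5,(v+.5)/1.5625-.5)
for u,v in((194,234),(345,230),(349,366),(197,372)): print([world("top",*f(u,v),z).round(4)[:2].tolist() for z in(.06,.075,.083)])
E
```

```text
368 160 0.0025 [ 0.5995 -0.0137  0.0025]
366 292 0.0025 [ 0.5531 -0.0142  0.0025]
624 155 0.0205 [ 0.6    -0.1023  0.0205]
622 292 0.0205 [ 0.5526 -0.1027  0.0205]
238 172 0.075 [0.581  0.0264 0.075 ]
238 172 0.06 [0.5838 0.0274 0.06  ]
252 232 0.045 [0.5662 0.0232 0.045 ]
252 232 0.02 [0.5703 0.0249 0.02  ]
[[0.5682, 0.2805], [0.5657, 0.2763], [0.5643, 0.2741]]
[[0.5813, 0.0239], [0.5786, 0.0228], [0.5772, 0.0223]]
[[0.3503, 0.0108], [0.3504, 0.01], [0.3505, 0.0095]]
[[0.3342, 0.2663], [0.3346, 0.2622], [0.3348, 0.2601]]
```

Run:
```python
import cv2
im=cv2.imread("pics/raw1.png")
x0,y0=115,137
cv2.imwrite("pics/crop2.png",cv2.resize(im[y0:y0+108,x0:x0+120],None,fx=5.5,fy=5.5,interpolation=cv2.INTER_CUBIC))
```

```text
(no output)
```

View pics/crop2.png

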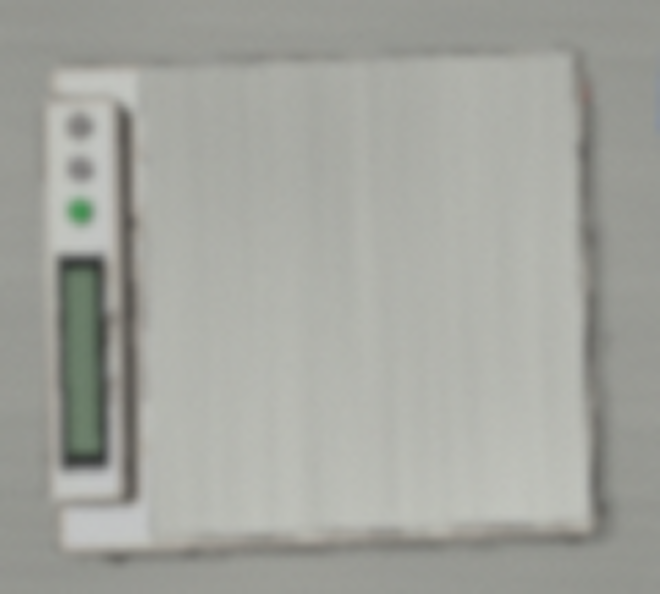

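```bash
cat >> h.py <<'E'
from scipy.spatial.transform import Rotation as Ro
def target(yaw,tilt):
    y,t=np.radians([yaw,tilt]);h=np.array([np.cos(y),np.sin(y),0]);k=np.array([0,0,1.])
    x=h*np.cos(t)+k*np.sin(t);z=h*np.sin(t)-k*np.cos(t);return Ro.from_matrix(np.c_[x,np.cross(z,x),z])
def plan(p1,R1,n,jaw):
    from rig import status
    s=status.get_state();p0=np.array(s["position"]);R0=Ro.from_rotvec(s["ee_rot"])
    w=(R0.inv()*R1).as_rotvec();p,R=p0,R0
    out=[]
    for i in range(1,n+1):
        # greedy on rounded rows so that rounding does not build up
        Rn=R0*Ro.from_rotvec(w*i/n);pn=p0+(p1-p0)*i/n
        d=(R.inv().apply(pn-p)*1000).round(1);r=np.degrees((R.inv()*Rn).as_rotvec()).round(1)
        p=p+R.apply(d/1000);R=R*Ro.from_rotvec(np.radians(r));out.append(" ".join(f"{v:g}" for v in[*r,*d,jaw]))
    for i in range(0,n,8):print("; ".join(out[i:i+8]))
    print(p.round(4),R.as_rotvec().round(3))
E
python3 - <<'E'
from h import *
plan(np.array([.583,-.135,.15]),target(95,18),16,.82)
E
```

```text
0.8 0.9 -5.1 33.7 -16.5 5.1 0.82; 0.8 0.9 -5.1 34.9 -13.3 5.8 0.82; 0.8 1 -5.1 35.8 -10.2 6.5 0.82; 0.8 0.9 -5.1 36.5 -6.7 7.3 0.82; 0.8 0.9 -5.1 36.8 -3.5 7.9 0.82; 0.8 0.9 -5 36.8 -0 8.5 0.82; 0.8 1 -5.1 36.6 3.3 9.1 0.82; 0.8 0.9 -5.1 35.9 6.6 9.7 0.82
0.8 0.9 -5.1 35.1 10 10.1 0.82; 0.8 0.9 -5.1 33.8 13.2 10.4 0.82; 0.8 1 -5.1 32.4 16.3 10.8 0.82; 0.8 0.9 -5.1 30.7 19.2 11.1 0.82; 0.8 0.9 -5.1 28.6 22 11.3 0.82; 0.8 0.9 -5.1 26.3 24.6 11.4 0.82; 0.8 1 -5.1 23.9 27 11.4 0.82; 0.9 0.9 -5 21.1 29.2 11.4 0.82
[ 0.583 -0.135  0.15 ] [-1.955 -2.132 -0.309]
```

Call:
drive_tool(
  rows="0.8 0.9 -5.1 33.7 -16.5 5.1 0.82; 0.8 0.9 -5.1 34.9 -13.3 5.8 0.82; 0.8 1 -5.1 35.8 -10.2 6.5 0.82; 0.8 0.9 -5.1 36.5 -6.7 7.3 0.82; 0.8 0.9 -5.1 36.8 -3.5 7.9 0.82; 0.8 0.9 -5 36.8 0 8.5 0.82; 0.8 1 -5.1 36.6 3.3 9.1 0.82; 0.8 0.9 -5.1 35.9 6.6 9.7 0.82",
  force=40,
)

```text
clock: 1.15
position: [0.3505, -0.3227, 0.1904]
ee_rot: [-2.687, -1.363, -0.172]
wrist_force: [0.3, 0.0, -0.1]
opening: 0.0152
```

Call:
drive_tool(
  rows="0.8 0.9 -5.1 35.1 10 10.1 0.82; 0.8 0.9 -5.1 33.8 13.2 10.4 0.82; 0.8 1 -5.1 32.4 16.3 10.8 0.82; 0.8 0.9 -5.1 30.7 19.2 11.1 0.82; 0.8 0.9 -5.1 28.6 22 11.3 0.82; 0.8 0.9 -5.1 26.3 24.6 11.4 0.82; 0.8 1 -5.1 23.9 27 11.4 0.82; 0.9 0.9 -5 21.1 29.2 11.4 0.82",
)

```text
clock: 2.15
position: [0.5838, -0.1345, 0.1496]
ee_rot: [-1.952, -2.135, -0.308]
wrist_force: [0.5, -0.8, 0.2]
opening: 0.0151
```

Run:
```python
from h import *
plan(np.array([.583,-.135,.007]),target(95,18),8,.82)
```

```text
-0 0 0 -5.6 -0.1 16.9 0.82; -0 0 0 -5.5 -0.1 17 0.82; -0 0 0 -5.6 -0 16.9 0.82; -0.1 0 0.1 -5.6 -0.1 17 0.82; 0 0 -0 -5.5 -0.1 16.9 0.82; 0 0 -0 -5.6 -0.1 16.9 0.82; 0 0 -0 -5.5 -0.1 17 0.82; -0 0 0 -5.6 -0.1 16.9 0.82
[ 0.583 -0.135  0.007] [-1.955 -2.134 -0.31 ]
```

Call:
drive_tool(
  rows="0 0 0 -5.6 0 16.9 0.82; 0 0 0 -5.6 0 16.9 0.82; 0 0 0 -5.5 0 16.9 0.82; 0 0 0 -5.6 0 16.9 0.82; 0 0 0 -5.5 0 16.9 0.82; 0 0 0 -5.6 0 16.9 0.82; 0 0 0 -5.5 0 16.9 0.82; 0 0 0 -5.6 0 16.9 0.82",
)

```text
clock: 3.15
position: [0.583, -0.136, 0.0067]
ee_rot: [-1.956, -2.133, -0.308]
wrist_force: [0.2, 0.5, -0.3]
opening: 0.0148
```

Run:
```python
from h import *
import cv2
from rig import status,read_camera
s=status.get_state();print(s["clock"],s["position"],s["wrist_force"])
im=read_camera("top")[:,:,::-1]
cv2.imwrite("pics/crop3.png",cv2.resize(im[125:200,190:290],None,fx=8,fy=8,interpolation=cv2.INTER_CUBIC))
```

```text
3.15 [ 0.58295723 -0.13599158  0.006718  ] [ 0.17319064  0.48231921 -0.32258172]
```

View pics/crop3.png

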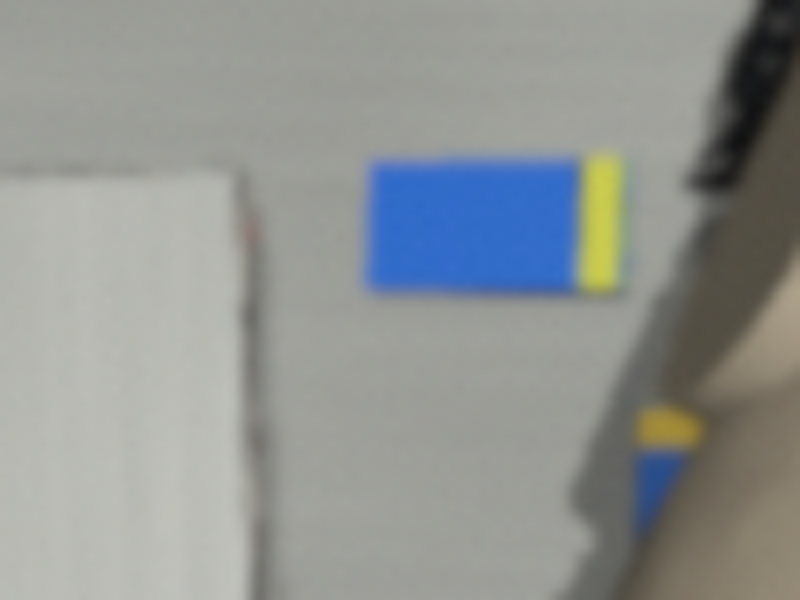

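Call:
drive_tool(
  rows="0 0 0 7.6 0 2.5 0.82; 0 0 0 7.6 0 2.5 0.82; 0 0 0 7.6 0 2.5 0.82; 0 0 0 7.6 0 2.4 0.82; 0 0 0 7.6 0 2.5 0.82; 0 0 0 7.6 0 2.5 0.82; 0 0 0 7.6 0 2.4 0.82; 0 0 0 7.6 0 2.5 0.82",
)

```text
clock: 4.2
position: [0.5774, -0.0718, 0.0078]
ee_rot: [-1.956, -2.133, -0.308]
wrist_force: [0.9, -0.3, 1.1]
opening: 0.0154
```

Run:
```python
import cv2
from rig import status,read_camera
s=status.get_state();print(s["clock"],s["position"],s["wrist_force"])
im=read_camera("top")[:,:,::-1]
cv2.imwrite("pics/crop4.png",cv2.resize(im[125:200,190:290],None,fx=8,fy=8,interpolation=cv2.INTER_CUBIC))
```

```text
4.2 [ 0.57739028 -0.07179649  0.00783448] [ 0.90901352 -0.34141474  1.1404389 ]
```

View pics/crop4.png

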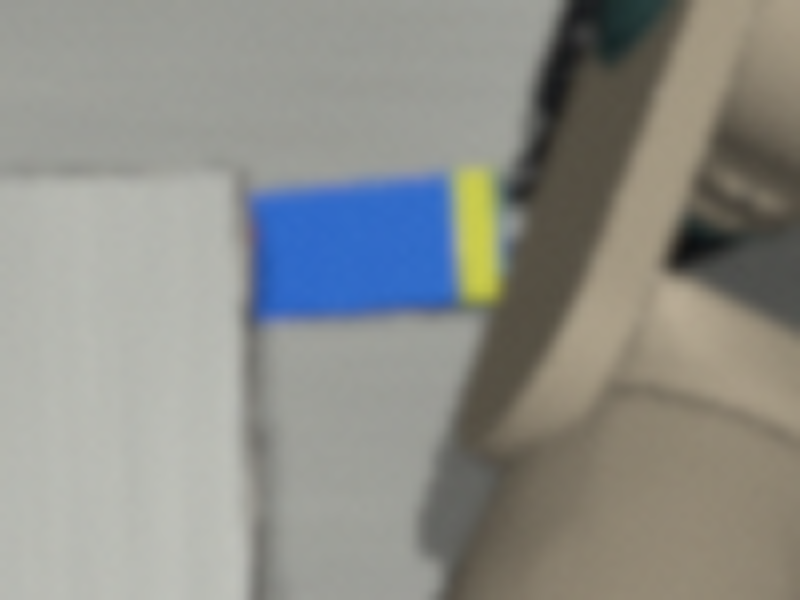

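Call:
drive_tool(
  rows="0 0 0 4.2 0 1.4 0.82; 0 0 0 4.2 0 1.3 0.82; 0 0 0 4.2 0 1.4 0.82; 0 0 0 4.2 0 1.3 0.82; 0 0 0 4.2 0 1.4 0.82; 0 0 0 4.2 0 1.4 0.82; 0 0 0 4.2 0 1.4 0.82; 0 0 0 4.2 0 1.4 0.82",
)

```text
clock: 5.25
position: [0.5746, -0.0383, 0.0078]
ee_rot: [-1.959, -2.134, -0.307]
wrist_force: [0.8, -7.3, -0.0]
opening: 0.0156
```

Call:
drive_tool(
  rows="0 0 0 1.5 0 0.5 0.82; 0 0 0 1.5 0 0.5 0.82; 0 0 0 1.5 0 0.5 0.82; 0 0 0 1.5 0 0.5 0.82; 0 0 0 0 0 0 0.82; 0 0 0 0 0 0 0.82; 0 0 0 0 0 0 0.82; 0 0 0 0 0 0 0.82",
)

```text
clock: 6.25
position: [0.5741, -0.0318, 0.0078]
ee_rot: [-1.958, -2.134, -0.307]
wrist_force: [0.4, -5.5, -1.0]
opening: 0.0156
```

Run:
```python
import cv2
import numpy as np
from rig import status,read_camera
s=status.get_state();print(s["clock"],s["position"],s["wrist_force"])
im=read_camera("top")[:,:,::-1];im2=read_camera("side")[:,:,::-1]
a=cv2.resize(im[125:200,170:270],(800,600),interpolation=cv2.INTER_CUBIC)
cv2.imwrite("pics/side5.png",im2);cv2.imwrite("pics/crop5.png",a)
```

```text
6.25 [ 0.57408546 -0.03177589  0.00775726] [ 0.35361433 -5.47460749 -1.01216314]
```

View pics/crop5.png

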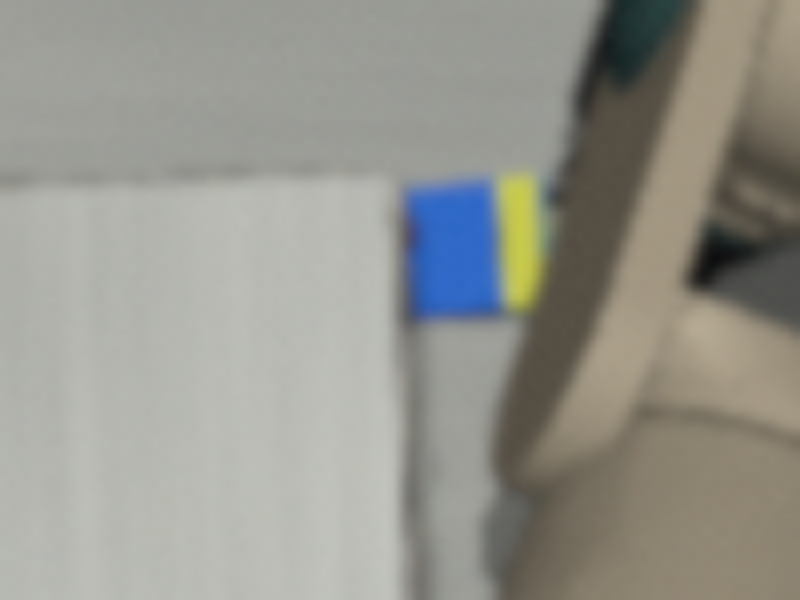

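Call:
drive_tool(
  rows="0 0 0 1.2 0 0.4 0.82; 0 0 0 1.2 0 0.4 0.82; 0 0 0 1.2 0 0.4 0.82; 0 0 0 1.2 0 0.4 0.82; 0 0 0 1.2 0 0.4 0.82; 0 0 0 1.2 0 0.4 0.82; 0 0 0 0 0 0 0.82; 0 0 0 0 0 0 0.82",
)

```text
clock: 7.35
position: [0.5735, -0.0243, 0.0077]
ee_rot: [-1.958, -2.134, -0.307]
wrist_force: [0.4, -6.0, 0.0]
opening: 0.0154
```

Call:
drive_tool(
  rows="0 0 0 0.5 0 0.15 0.82; 0 0 0 0.5 0 0.15 0.82; 0 0 0 0.5 0 0.15 0.82; 0 0 0 0.5 0 0.15 0.82; 0 0 0 0 0 0 0.82; 0 0 0 0 0 0 0.82; 0 0 0 0 0 0 0.82; 0 0 0 0 0 0 0.82",
)

```text
clock: 8.35
position: [0.5733, -0.0224, 0.0078]
ee_rot: [-1.958, -2.134, -0.307]
wrist_force: [0.8, -5.8, -0.9]
opening: 0.0152
```

Call:
drive_tool(
  rows="0 0 0 0.5 0 0.15 0.82; 0 0 0 0.5 0 0.15 0.82; 0 0 0 0.5 0 0.15 0.82; 0 0 0 0.5 0 0.15 0.82; 0 0 0 0 0 0 0.82; 0 0 0 0 0 0 0.82; 0 0 0 0 0 0 0.82; 0 0 0 0 0 0 0.82",
)

```text
clock: 9.35
position: [0.5731, -0.0202, 0.0077]
ee_rot: [-1.958, -2.134, -0.307]
wrist_force: [0.4, -5.5, 0.2]
opening: 0.0158
```

Call:
drive_tool(
  rows="0 0 0 0.5 0 0.15 0.82; 0 0 0 0.5 0 0.15 0.82; 0 0 0 0.5 0 0.15 0.82; 0 0 0 0 0 0 0.82; 0 0 0 0 0 0 0.82; 0 0 0 0 0 0 0.82; 0 0 0 0 0 0 0.82; 0 0 0 0 0 0 0.82",
)

```text
clock: 10.35
position: [0.5729, -0.0187, 0.0077]
ee_rot: [-1.958, -2.134, -0.307]
wrist_force: [1.6, -5.3, -0.2]
opening: 0.0153
```

Call:
drive_tool(
  rows="0 0 0 0.5 0 0.15 0.82; 0 0 0 0.5 0 0.15 0.82; 0 0 0 0.5 0 0.15 0.82; 0 0 0 0 0 0 0.82; 0 0 0 0 0 0 0.82; 0 0 0 0 0 0 0.82; 0 0 0 0 0 0 0.82; 0 0 0 0 0 0 0.82",
)

```text
clock: 11.35
position: [0.5728, -0.0171, 0.0078]
ee_rot: [-1.958, -2.134, -0.307]
wrist_force: [-0.4, -6.2, -1.1]
opening: 0.0154
```

Call:
drive_tool(
  rows="0 0 0 0.5 0 0.15 0.82; 0 0 0 0.5 0 0.15 0.82; 0 0 0 0.5 0 0.15 0.82; 0 0 0 0 0 0 0.82; 0 0 0 0 0 0 0.82; 0 0 0 0 0 0 0.82; 0 0 0 0 0 0 0.82; 0 0 0 0 0 0 0.82",
)

```text
clock: 12.35
position: [0.5726, -0.0155, 0.0078]
ee_rot: [-1.958, -2.134, -0.307]
wrist_force: [0.6, -5.2, -0.1]
opening: 0.0152
```

Run:
```python
import cv2
import numpy as np
from rig import status,read_camera
s=status.get_state();print(s["clock"],s["position"],s["wrist_force"])
im2=read_camera("side")[:,:,::-1]; o=cv2.resize(cv2.imread("pics/side0.png"),(512,384),interpolation=cv2.INTER_AREA)
c=[cv2.resize(i[195:290,170:295],(600,456)[:2],interpolation=cv2.INTER_CUBIC)[:300*2] for i in(o,im2)]
c=[cv2.resize(i[195:290,170:295],(400,304),interpolation=cv2.INTER_CUBIC) for i in(o,im2)]
t=cv2.resize(read_camera("top")[125:200,170:270,::-1],(400,300),interpolation=cv2.INTER_CUBIC)
out=np.zeros((604,800,3),np.uint8);out[:304,:400]=c[0];out[:304,400:]=c[1];out[304:,:400]=t
cv2.imwrite("pics/c6.png",out[:600])
```

```text
12.35 [ 0.57260811 -0.015487    0.00776191] [ 0.62810106 -5.18723076 -0.12725922]
```

View pics/c6.png

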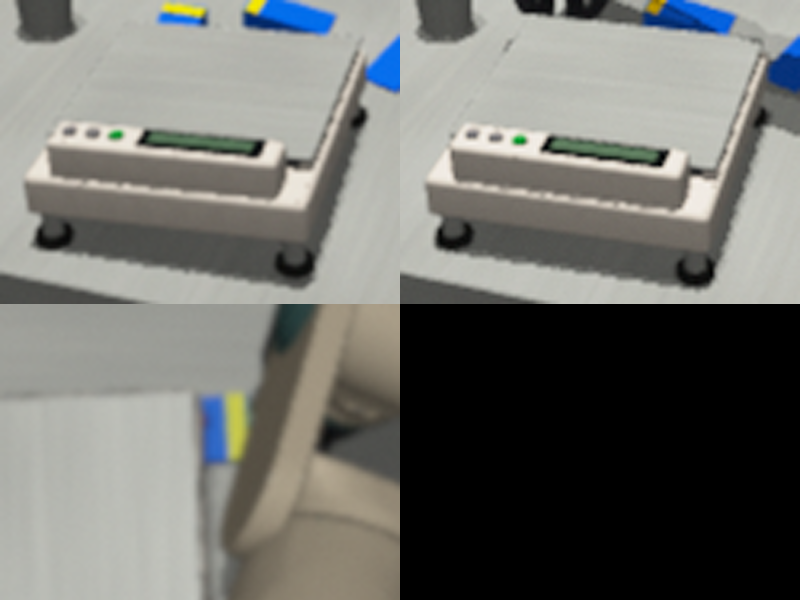

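Call:
drive_tool(
  rows="0 0 0 0.5 0 0.15 0.82; 0 0 0 0.5 0 0.15 0.82; 0 0 0 0.5 0 0.15 0.82; 0 0 0 0 0 0 0.82; 0 0 0 0 0 0 0.82; 0 0 0 0 0 0 0.82; 0 0 0 0 0 0 0.82; 0 0 0 0 0 0 0.82",
)

```text
clock: 13.45
position: [0.5725, -0.0139, 0.0078]
ee_rot: [-1.958, -2.134, -0.307]
wrist_force: [0.3, -7.6, -1.0]
opening: 0.0155
```

Call:
drive_tool(
  rows="0 0 0 0.5 0 0.15 0.82; 0 0 0 0.5 0 0.15 0.82; 0 0 0 0.5 0 0.15 0.82; 0 0 0 0 0 0 0.82; 0 0 0 0 0 0 0.82; 0 0 0 0 0 0 0.82; 0 0 0 0 0 0 0.82; 0 0 0 0 0 0 0.82",
)

```text
clock: 14.45
position: [0.5723, -0.0123, 0.0078]
ee_rot: [-1.958, -2.134, -0.307]
wrist_force: [1.5, -5.9, -1.0]
opening: 0.0154
```

Call:
drive_tool(
  rows="0 0 0 0.5 0 0.15 0.82; 0 0 0 0.5 0 0.15 0.82; 0 0 0 0.5 0 0.15 0.82; 0 0 0 0 0 0 0.82; 0 0 0 0 0 0 0.82; 0 0 0 0 0 0 0.82; 0 0 0 0 0 0 0.82; 0 0 0 0 0 0 0.82",
)

```text
clock: 15.45
position: [0.5723, -0.0115, 0.0078]
ee_rot: [-1.959, -2.134, -0.306]
wrist_force: [1.1, -8.4, 0.1]
opening: 0.0153
```

Run:
```python
from h import *
import cv2
from rig import status,read_camera
im=read_camera("side")[:,:,::-1];cv2.imwrite("pics/side7.png",im)
t=read_camera("top")[:,:,::-1]; cv2.imwrite("pics/top7.png",t)
o=cv2.resize(cv2.imread("pics/side0.png"),(512,384),interpolation=cv2.INTER_AREA)
m=cv2.imread("pics/side5.png")
# dense-track features on the display/front of the scale
g=[cv2.cvtColor(i,cv2.COLOR_BGR2GRAY) for i in(o,m,im)]
mask=np.zeros_like(g[0]);mask[228:275,178:270]=255
p=cv2.goodFeaturesToTrack(g[0],25,.05,5,mask=mask)
q1,s1,_=cv2.calcOpticalFlowPyrLK(g[0],g[1],p,None,winSize=(11,11));q2,s2,_=cv2.calcOpticalFlowPyrLK(g[0],g[2],p,None,winSize=(11,11))
# predicted motion for rotation by a about diagonal axis through feet at bench level
c=np.array([.460,.146,0]);y=np.radians(3);S=np.array([[np.cos(y),-np.sin(y),0],[np.sin(y),np.cos(y),0],[0,0,1]])
ax=S@np.array([103,113,0.]);ax/=np.linalg.norm(ax)
c0=S@np.array([0,0,0])+c
def move(X,a): return c0+Ro.from_rotvec(ax*a).apply(X-c0)
for a,b,d in zip(p[:,0],q1[:,0],q2[:,0]):
    X=world("side",*a,.05); 
    pr=[np.subtract(pix("side",move(X,sg*.0526)),a).round(2) for sg in(1,-1)]
    print(a,(b-a).round(2),(d-a).round(2),pr)
```

```text
[213. 239.] [0.63 1.2 ] [1.15 2.21] [array([-0.43, -0.2 ]), array([0.44, 0.25])]
[251. 239.] [0.75 1.65] [1.4  3.32] [array([-0.55, -1.14]), array([0.52, 1.17])]
[260. 248.] [0.74 1.61] [1.4  3.04] [array([-0.6 , -1.98]), array([0.54, 1.98])]
[204. 237.] [0.53 0.86] [1.09 1.7 ] [array([-0.37,  0.17]), array([ 0.39, -0.11])]
[190. 236.] [0.37 0.67] [0.79 1.28] [array([-0.28,  0.59]), array([ 0.31, -0.52])]
[197. 236.] [0.38 0.7 ] [0.91 1.41] [array([-0.32,  0.42]), array([ 0.35, -0.35])]
[185. 241.] [0.54 0.61] [0.91 1.17] [array([-0.3 ,  0.36]), array([ 0.32, -0.3 ])]
[181. 271.] [ 0.2 -0. ] [0.23 0.2 ] [array([-0.59, -1.6 ]), array([0.57, 1.61])]
[186. 249.] [0.59 0.61] [0.93 1.16] [array([-0.38, -0.23]), array([0.4 , 0.28])]
[259. 243.] [0.93 1.61] [1.66 3.07] [array([-0.58, -1.62]), array([0.54, 1.63])]
[178. 252.] [0.41 0.56] [0.58 0.86] [array([-0.37, -0.24]), array([0.38, 0.29])]
[267. 247.] [0.58 1.6 ] [1.03 2.93] [array([-0.6 , -2.09]), array([0.54, 2.08])]
[181. 263.] [0.14 0.1 ] [0.15 0.15] [array([-0.5 , -1.06]), array([0.5 , 1.09])]
[255. 246.] [0.59 1.91] [1.25 3.58] [array([-0.59, -1.72]), array([0.54, 1.73])]
[256. 258.] [0.46 1.92] [1.18 3.62] [array([-0.64, -2.55]), array([0.57, 2.52])]
[264. 259.] [0.55 2.14] [0.92 3.79] [array([-0.64, -2.82]), array([0.56, 2.77])]
[190. 265.] [-0.13  0.32] [-0.14  0.37] [array([-0.56, -1.42]), array([0.54, 1.43])]
[257. 274.] [0.31 1.7 ] [0.32 2.9 ] [array([-0.71, -3.62]), array([0.6 , 3.53])]
[266. 274.] [-0.12  1.6 ] [-0.15  2.75] [array([-0.7 , -3.83]), array([0.57, 3.74])]
[196. 252.] [-3.14  0.34] [-0.87  1.26] [array([-0.46, -0.68]), array([0.46, 0.72])]
[209. 252.] [-0.45  0.92] [7.55 2.86] [array([-0.51, -1.  ]), array([0.5 , 1.03])]
```

Call:
drive_tool(
  rows="0 0 0 0.5 0 0.15 0.82; 0 0 0 0.5 0 0.15 0.82; 0 0 0 0 0 0 0.82; 0 0 0 0 0 0 0.82; 0 0 0 0 0 0 0.82; 0 0 0 0 0 0 0.82; 0 0 0 0 0 0 0.82; 0 0 0 0 0 0 0.82",
)

```text
clock: 16.55
position: [0.5723, -0.0109, 0.0078]
ee_rot: [-1.96, -2.135, -0.305]
wrist_force: [0.4, -10.0, -0.8]
opening: 0.0156
```

Call:
drive_tool(
  rows="0 0 0 0.5 0 0.15 0.82; 0 0 0 0.5 0 0.15 0.82; 0 0 0 0 0 0 0.82; 0 0 0 0 0 0 0.82; 0 0 0 0 0 0 0.82; 0 0 0 0 0 0 0.82; 0 0 0 0 0 0 0.82; 0 0 0 0 0 0 0.82",
)

```text
clock: 17.55
position: [0.5722, -0.0103, 0.0078]
ee_rot: [-1.961, -2.135, -0.305]
wrist_force: [0.4, -12.7, -1.2]
opening: 0.0152
```

Run:
```python
from h import *
import cv2
from rig import status,read_camera
im=read_camera("side")[:,:,::-1];cv2.imwrite("pics/side8.png",im);t=read_camera("top")[:,:,::-1];cv2.imwrite("pics/top8.png",t)
o=cv2.resize(cv2.imread("pics/side0.png"),(512,384),interpolation=cv2.INTER_AREA)
g=[cv2.cvtColor(i,cv2.COLOR_BGR2GRAY) for i in(o,cv2.imread("pics/side7.png"),im)]
p=np.array([[251,239],[259,243],[255,246],[264,259],[266,274],[256,258]],np.float32)[:,None]
for k in(1,2):print((cv2.calcOpticalFlowPyrLK(g[0],g[k],p,None,winSize=(11,11))[0]-p)[:,0].round(2).tolist())
# known scale points: predicted pixel motion full lean -> level
c=np.array([.460,.146,0]);y=np.radians(3);S=Ro.from_euler("z",y)
ax=S.apply([103,113,0.]);ax/=np.linalg.norm(ax)
for n,P in(("hous corner -x+y top",(-.118,.128,.06)),("hous bottom",(-.118,.128,.032)),("display",(-.05,.11,.075)),("foot",(-.103,.113,.0))):
    X=S.apply(P); L=[pix("side",c+X) ,pix("side",c+Ro.from_rotvec(ax*.0526).apply(X))]; L2=pix("side",c+Ro.from_rotvec(-ax*.0526).apply(X)); print(n,np.round(L,1).tolist(),np.round(L2,1))
a=cv2.resize(im[195:290,170:310],(800,543),interpolation=cv2.INTER_CUBIC);cv2.imwrite("pics/c8.png",a)
```

```text
[[1.399999976158142, 3.319999933242798], [1.659999966621399, 3.069999933242798], [1.25, 3.5799999237060547], [0.9200000166893005, 3.7899999618530273], [-0.15000000596046448, 2.75], [1.1799999475479126, 3.619999885559082]]
[[1.3899999856948853, 3.359999895095825], [1.600000023841858, 3.190000057220459], [1.2599999904632568, 3.609999895095825], [0.9200000166893005, 3.8299999237060547], [-0.12999999523162842, 2.8499999046325684], [1.1299999952316284, 3.6600000858306885]]
hous corner -x+y top [[264.4, 266.5], [263.6, 262.8]] [265.1 270.1]
hous bottom [[264.5, 275.4], [264.0, 272.1]] [264.9 278.6]
display [[239.7, 253.3], [238.7, 250.7]] [240.5 256. ]
foot [[260.3, 280.6], [260.2, 278.1]] [260.3 283. ]
```

View pics/c8.png

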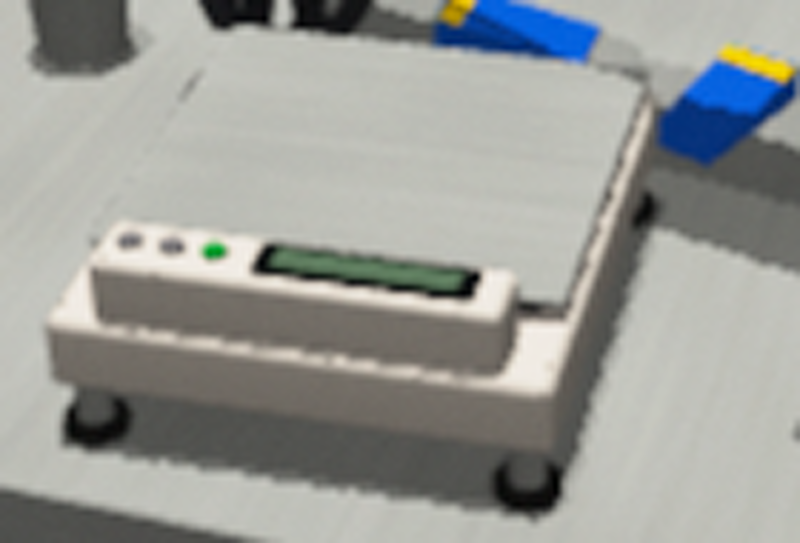

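Call:
drive_tool(
  rows="0 0 0 0.5 0 0.15 0.82; 0 0 0 0.5 0 0.15 0.82; 0 0 0 0.5 0 0.15 0.82; 0 0 0 0 0 0 0.82; 0 0 0 0 0 0 0.82; 0 0 0 0 0 0 0.82; 0 0 0 0 0 0 0.82; 0 0 0 0 0 0 0.82",
)

```text
clock: 18.65
position: [0.5722, -0.0095, 0.0078]
ee_rot: [-1.962, -2.136, -0.304]
wrist_force: [0.8, -15.2, -2.3]
opening: 0.0154
```

Call:
drive_tool(
  rows="0 0 0 -1 0 -0.3 0.82; 0 0 0 -2 0 -0.6 0.82; 0 0 0 -3 0 -1 0.82; 0 0 0 -5 0 -1.6 0.82; 0 0 0 -8 0 -2.6 0.82; 0 0 0 -8 0 -2.6 0.82; 0 0 0 -8 0 -2.6 0.82; 0 0 0 -5 0 -1.6 0.82",
)

```text
clock: 19.65
position: [0.5754, -0.0486, 0.0079]
ee_rot: [-1.957, -2.133, -0.308]
wrist_force: [0.5, -1.0, -0.7]
opening: 0.0151
```

Call:
drive_tool(
  rows="0 0 0 0 0 -10 0.82; 0 0 0 0 0 -18 0.82; 0 0 0 0 0 -25 0.82; 0 0 0 0 0 -25 0.82; 0 0 0 0 0 -25 0.82; 0 0 0 0 0 -25 0.82; 0 0 0 0 0 -18 0.82; 0 0 0 0 0 -10 0.82",
)

```text
clock: 20.65
position: [0.5799, -0.0962, 0.1579]
ee_rot: [-1.957, -2.134, -0.309]
wrist_force: [0.6, 0.1, -0.4]
opening: 0.0152
```

Call:
drive_tool(
  rows="0 0 0 -30 0 0 0.82; 0 0 0 -30 0 0 0.82; 0 0 0 -30 0 0 0.82; 0 0 0 -30 0 0 0.82; 0 0 0 -30 0 0 0.82; 0 0 0 -20 0 0 0.82; 0 0 0 0 0 0 0.82; 0 0 0 0 0 0 0.82",
)

```text
clock: 21.65
position: [0.5938, -0.2561, 0.1042]
ee_rot: [-1.955, -2.134, -0.308]
wrist_force: [0.3, -0.0, 0.0]
opening: 0.0153
```

Run:
```python
from h import *
import cv2
from rig import status,read_camera
s=status.get_state();print(s["clock"],s["position"],s["wrist_force"])
im=read_camera("side")[:,:,::-1];t=read_camera("top")[:,:,::-1];cv2.imwrite("pics/side9.png",im)
o=cv2.resize(cv2.imread("pics/side0.png"),(512,384),interpolation=cv2.INTER_AREA)
g=[cv2.cvtColor(i,cv2.COLOR_BGR2GRAY) for i in(o,cv2.imread("pics/side8.png"),im)]
p=np.array([[251,239],[259,243],[255,246],[264,259],[266,274],[256,258]],np.float32)[:,None]
for k in(1,2):print((cv2.calcOpticalFlowPyrLK(g[0],g[k],p,None,winSize=(11,11))[0]-p)[:,0].round(2).tolist())
cv2.imwrite("pics/c9.png",np.vstack([cv2.resize(t[70:270,115:365],(500,400)),cv2.resize(t[130:170,190:290],(500,200),interpolation=cv2.INTER_CUBIC)]))
```

```text
21.65 [ 0.59378429 -0.25608331  0.10423743] [ 0.271348   -0.04771254  0.03481483]
[[1.3899999856948853, 3.359999895095825], [1.600000023841858, 3.190000057220459], [1.2599999904632568, 3.609999895095825], [0.9200000166893005, 3.8299999237060547], [-0.12999999523162842, 2.8499999046325684], [1.1299999952316284, 3.6600000858306885]]
[[1.409999966621399, 3.4100000858306885], [1.600000023841858, 3.2100000381469727], [1.2799999713897705, 3.6500000953674316], [0.8999999761581421, 3.819999933242798], [-0.11999999731779099, 2.8499999046325684], [1.149999976158142, 3.6700000762939453]]
```

View pics/c9.png

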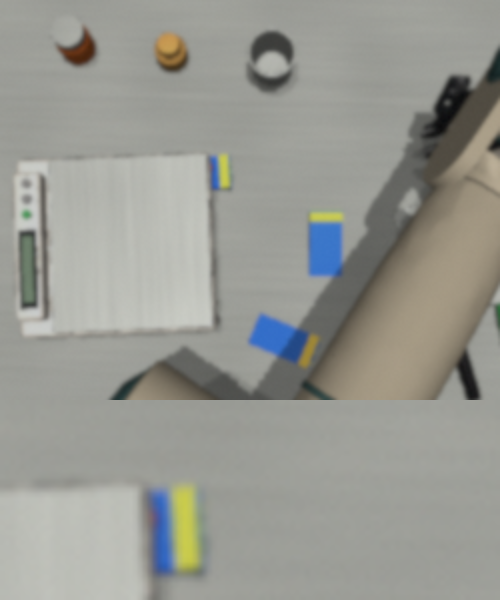

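```bash
python3 -c "
from rig import workorder,status
print(workorder.close_job(),status.get_state()['clock'])"
```

```text
the job is handed in; nothing more can be done
the job is handed in; nothing more can be done
```

I pushed the blue shim farthest from the base along the bench, thin end first, under the red-collared foot, and handed the job in at about 22 s. The two fingertips were against its back face and it was never gripped or lifted.

- **Seating:** the push took a steady 5–8 N while the scale rose. At the end it stiffened to about 15 N, so I stopped there and backed the arm clear.
- **Level:** in the side camera, the housing corner opposite the short foot moved down about 3.8 px. Going from full lean to level was predicted to give about 3.7 px. It moved no more than about 0.1 px over the last few millimetres of push. It shifted by at most 0.05 px once the arm had left.
- **Left alone:** after backing off, the wrist force was about 0 N. In the last top picture the shaker, weight, beaker and the two nearest look-alike shims were where they started. The bowl, spatula, brush and the fourth shim were hidden or out of frame. The tool stopped beside the bowl, with the fingertips about 40 mm above its rim.
- **Disagreement:** the scale stiffened 8–10 mm further along than I first worked out from the pictures. I put this down to error in my estimate of the foot's position, and went by force and scale movement instead. Points low on the opposite corner moved 2.85 px against a predicted 3.3 px, which is a looser match.

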